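# Seat the LED puck light in the mouth of the black pot

## Task

The white LED puck light is sitting proud and crooked in the mouth of the black clay pot: press it down above each of the three brass clips until it stops giving and lies fully home and level on the seat hidden inside, and take the hand off. Then confirm it with one more firm push on its face, about 15 N held for half a second, and let go. The old clay cracks, so never push on the light or the pot with more than 35 N, and leave the glass votive, bowl, vase, figure and jar standing where they are.

Things in the scene. Friction and masses are not known exactly. Their poses are not given: they have to be found in the camera images.
- pot: Black clay pot, round, 152 mm across the belly, 114 mm high, fixed to the ledge (sunk in its plaster by up to 15 mm). Origin on its axis at its underside, z up. Its mouth is a round well 113 mm across inside a wall 6.5 mm thick, with a firm rubber seat inside. Three brass straps on the outside of the rim, 120 degrees apart, mark three clips hidden under the light, 38 mm from the axis.
- pot_mouth (a point): Centre of the pot's mouth at rim height, 114 mm above the pot's origin; axes as the pot's.
- puck: White round LED puck light, a rigid disc 108 mm across, 22 mm thick, with a flat face, loose, 0.13 to 0.25 kg, lying in the pot's mouth on the three clips. Origin at the centre of its underside, z up. Home, it lies on the hidden seat: its face then ends level, anywhere from 4 mm above to 3 mm below the rim (different each time), and a 20 N push sinks it only 2 to 3 mm more.
- puck_face (a point): Centre of the light's upper face, 22 mm above its origin.
- votive: Clear glass votive cup, 72 mm across, 75 mm high, loose. Origin at the centre of its underside. Leave it alone.
- bowl: Small terracotta bowl, 110 mm across, 45 mm high, loose. Origin at the centre of its underside. Leave it alone.
- vase: White ceramic wedding vase with two spouts joined by an arched handle, 124 mm across, 216 mm high, loose. Origin at the centre of its underside. Leave it alone.
- figure: Carved and painted wooden figure on a round base, 75 mm wide, 153 mm high, loose. Origin at the centre of its underside. Leave it alone.
- jar: Blue ceramic jar with a wooden lid, 60 mm across, 85 mm high, loose. Origin at the centre of its underside. Leave it alone.
- over_clip_a (a point): Point above the first clip, at rim height, 38 mm from the pot's axis, inward of the first brass strap. The clip below holds the light 5 to 17 mm off its seat at first, stays where it is left, and slides down only while it alone carries over 10 to 12 N. About 20 N right above a clip takes it home; a push in the middle is shared by all.
- over_clip_b (a point): Point above the second clip, at rim height, 38 mm from the pot's axis, inward of the second brass strap. The clip below holds the light 5 to 17 mm off its seat at first, stays where it is left, and slides down only while it alone carries over 10 to 12 N. 
- over_clip_c (a point): Point above the third clip, at rim height, 38 mm from the pot's axis, inward of the third brass strap. The clip below holds the light 5 to 17 mm off its seat at first, stays where it is left, and slides down only while it alone carries over 10 to 12 N. 
Not all that is in view belongs to the job. There is more than one size of the puck; the one meant has the size given above.

How it is judged:
On the way, in this order (a step that is already met when the one before it is completed fails the run):
1. the light lies level on the seat in the pot's mouth, bearing on it with its own weight, with nothing pushing on it (contact force between seat_c0 and puck above 0.3 N and angle between puck's own z axis and vertical below 0.03 rad and horizontal distance between puck_face and pot_mouth below 0.006 m and z of puck_face in the frame of pot_mouth below 0.0065 m and contact force between each of the arm, the fingers and puck below 0.5 N), for 0.1 s.
2. the seated light takes a firm push of at least 10 N for 0.3 s (contact force between the fingers and puck above 10 N and contact force between seat_c0 and puck above 0.3 N and z of puck_face in the frame of pot_mouth below 0.0065 m), for 0.3 s.
At the end, for the whole second after the job is handed in: The light is at rest in the pot's mouth, its weight on the seat (seat_c0, the hidden rubber seat), within 6 mm of the mouth's axis, its face no more than 6.5 mm above the rim and tilted less than 0.03 rad (1.7 degrees), after the confirming push of at least 10 N for 0.3 s (contact force between seat_c0 and puck above 0.3 N and angle between puck's own z axis and vertical below 0.03 rad and horizontal distance between puck_face and pot_mouth below 0.006 m and z of puck_face in the frame of pot_mouth below 0.0065 m and linear speed of puck below 0.02 m/s); the robot touches nothing.
It fails at once if the light is pushed with more than 35 N (contact force between any of the fingers, the arm and puck above 35 N).
It fails at once if the pot is pushed with more than 35 N (contact force between any of the fingers, the arm and pot above 35 N).
It fails at once if the votive, bowl, vase, figure or jar is shifted by more than 30 mm or tipped (distance of any of votive, bowl, vase, figure, jar from where it was at the start of the episode above 0.03 m or angle between any of vase, figure, votive, bowl, jar's own z axis and vertical above 0.4 rad).
It also fails if it takes over 72 s, if anything falls off the work surface, if the arm or the gripper's body presses on something with over 40 N, if the wrist force passes 120 N, or if a joint passes its speed limit or range.

## Robot

A 6-joint arm with a two-finger parallel gripper is mounted at the origin on the work surface. World frame = base frame: x ahead of the robot, y to its left, z up, the work surface at z = 0. Lengths are in m, angles in rad, forces in N, time in s.
With the tool pointing down it reaches from about 0.35 to 0.975 m from the base axis. Payload 4.9 kg.
Tool frame: the origin (TCP) lies midway between the tips of the shut fingers; the grasp point (between the pads) lies 19 mm behind it; z points along the fingers, y is the direction in which the jaws open and shut (so a half turn about z gives the same grasp; the last joint's range is limited). The gripper opens to 85 mm and grips with 20 to 120 N. Pads are 22 mm wide; open, the fingers measure 114 mm over their backs; the gripper's body (76 mm by 85 mm) begins 54 mm behind the grasp point. The pads swing forward as they close: fully open they stand 13 mm farther back than shut.
Start: joints at [-1.407, 0.053, 1.613, -0, 1.476, -0.119], TCP at [0.174, -0.6, 0.231] pointing down, gripper open.
Joint ranges: [-3.01, 3.01], [-1.01, 2.22], [0.06, 2.58], [-1.02, 4.17], [0.09, 2.62], [-3.14, 3.14]. Speed limits (rad/s): [2.57, 2.57, 3.14, 3.14, 3.14, 3.14].

## Interface

Orientations are given as a unit quaternion [w, x, y, z].
In Python, from plant import manip, cams gives the robot as it stands.
- The arm moves only by the tool jog_arm, never from a script. Its argument "targets" is a list of rows, each a list of 4 numbers: the shift along the tool's x, y, z in m, then the turn about the tool's z in degrees. A call has 1 to 5 rows; each row is the pose to reach, as a shift and turn from the pose commanded when the call began, along the tool's axes at that moment; what a row does not reach only later rows make up. A row lasts 1/12 s, in which the tool goes at most 41.7 mm and 7.16 degrees, less where a joint would pass 70% of its speed; a pose out of reach is approached as far as the arm can. A call with a gripper value outside its range is refused whole. "fingers" is the opening, from 0 (shut) to 1 (fully open), set as the call begins (left out, the last holds). The fingers move at their own pace and stop on an object; the grip force is fixed at half the most. Time passes only in rows, so rows that repeat a pose let the fingers close. It gives the time, the measured TCP pose, the force and the opening at its end, in the units of the state.
- manip.state(): the state, without advancing time (a new reading comes with each control period).
- cams.grab_frame(name): name is "scene" or "top" or "wrist"; returns the picture (384x512x3 uint8, red, green, blue); there is no depth.
- cams.get_calibration(name): a dict with "camera_matrix" (3x3 intrinsics, pixels), "cam_to_world" (4x4, takes a point from camera to world coordinates). Camera axes: x right, y up, looking along -z (the intrinsics and any distortion apply to the point x, -y, -z); pixel columns grow to the right and rows downward; lengths in m; the calibration is good to about 2 mm. The wrist camera is an equidistant fisheye: a pixel r from the principal point sees the ray r / f radians off the axis. A picture is of the moment at which its call begins: read the wrist's pose just before it. get_calibration takes no time and is no camera call; for the wrist camera it gives the pose at the moment of the call.
- manip.job_done(): hands the job in, once; it reports no verdict.
The state is a dict: "time": time; "joint_pos": joint angles; "joint_vel": joint speeds; "joint_efforts": joint torques, N m; "tool_pos": TCP position; "tool_rot": TCP orientation; "contact_force": force on the tool from outside, world axes, zero at the start; "ft_torque": the same for the moment, N m; "gripper_width": opening from 0.0 (shut) to 1.0 (fully open).
Only numpy, scipy, OpenCV 4.12 (cv2) and the standard library are available. Lean on these libraries where they do the work, as an engineer would, in place of code of your own. Each camera call takes 0.05 s, during which the arm holds its last target. There are 200 camera calls.

## Working session

There is one attempt and no reset: what is moved stays moved. The work goes in short steps, Python scripts to look and compute and a tool call to move; the robot and the scene stay as the last step left them, time stands still between calls to the robot, and variables do not carry over. Pictures are saved under pics/ and viewed, about 8 in all and at most 12, crops included, and the job is handed in when it is done.

Besides the shell and the picture viewer there is one more tool, called after "Emit:" as name(argument=value, ...), one argument or row to a line, values as JSON. jog_arm: Moves the arm, as the interface text tells. Its arguments: {"type":"object","properties":{"targets":{"type":"array"},"fingers":{"type":"number"}},"required":["targets"]}

```bash
mkdir -p pics; cat > h.py <<'E'
from plant import manip, cams
import numpy as np, cv2
def save(n,f,crop=None,s=1):
    im=cams.grab_frame(n)
    if crop: im=im[crop[1]:crop[3],crop[0]:crop[2]]
    cv2.imwrite('pics/'+f,cv2.resize(im[:,:,::-1],None,fx=s,fy=s,interpolation=cv2.INTER_CUBIC))
def ray(n,u,v):
    c=cams.get_calibration(n);K=np.array(c['camera_matrix']);T=np.array(c['cam_to_world'])
    d=np.array([(u-K[0,2])/K[0,0],-(v-K[1,2])/K[1,1],-1]);return T[:3,3],T[:3,:3]@d
def atz(n,u,v,z):
    o,d=ray(n,u,v);return o+d*(z-o[2])/d[2]
def proj(n,p):
    c=cams.get_calibration(n);K=np.array(c['camera_matrix']);T=np.array(c['cam_to_world'])
    q=T[:3,:3].T@(np.array(p)-T[:3,3]);return K[0,2]-K[0,0]*q[0]/q[2],K[1,2]+K[1,1]*q[1]/q[2]
E
python3 - <<'E'
from h import *
for n in('scene','top'):
    save(n,n+'0.png'); c=cams.get_calibration(n); print(n,np.round(c['camera_matrix'],1).tolist(),np.round(c['cam_to_world'],3).tolist(),[k for k in c])
a=cv2.imread('pics/scene0.png');b=cv2.imread('pics/top0.png')
s=manip.state();print({k:np.round(v,3) for k,v in s.items()})
E
```

```text
scene [[391.6, 0.0, 257.2], [0.0, 391.6, 195.9], [0.0, 0.0, 1.0]] [[-0.229, -0.587, 0.777, 1.307], [0.973, -0.149, 0.175, 0.278], [0.013, 0.796, 0.605, 0.696], [0.0, 0.0, 0.0, 1.0]] ['camera_matrix', 'cam_to_world']
top [[401.6, 0.0, 254.9], [0.0, 401.6, 187.7], [0.0, 0.0, 1.0]] [[0.005, 0.994, -0.105, 0.414], [-1.0, 0.005, -0.002, 0.109], [-0.001, 0.105, 0.994, 1.296], [0.0, 0.0, 0.0, 1.0]] ['camera_matrix', 'cam_to_world']
{'time': np.float64(0.1), 'joint_pos': array([-1.407,  0.053,  1.614,  0.   ,  1.476, -0.119]), 'joint_vel': array([-0.001, -0.002, -0.005,  0.001, -0.001,  0.001]), 'joint_efforts': array([ 2.0000e-03, -3.9490e+01, -3.7136e+01,  0.0000e+00,  4.0000e-03,
       -0.0000e+00]), 'tool_pos': array([ 0.174, -0.6  ,  0.23 ]), 'tool_rot': array([-0.001,  0.99 ,  0.141, -0.   ]), 'contact_force': array([ 0.342, -0.479, -0.478]), 'ft_torque': array([-0.042,  0.01 ,  0.014]), 'gripper_width': np.float64(0.997)}
```

View pics/scene0.png

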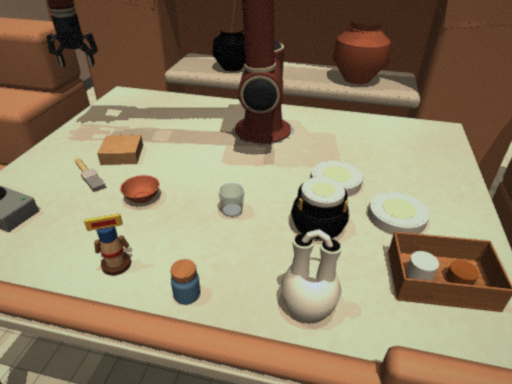

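View pics/top0.png

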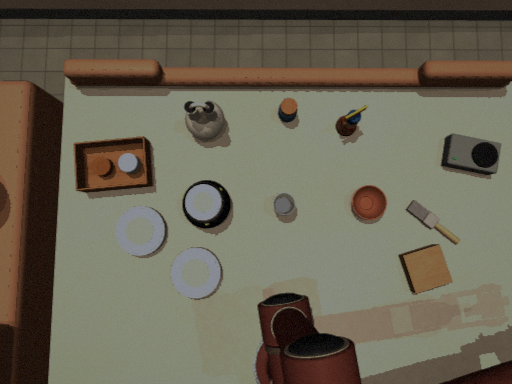

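Puck candidates are the disc in the black pot (top 205,203; scene 323,192) and two larger loose discs (top 140,231 and 196,273). I choose the one in the pot. The next step is a close crop to check it.

```bash
python3 - <<'E'
import cv2
a=cv2.imread('pics/top0.png')[170:240,170:240];b=cv2.imread('pics/scene0.png')[168:243,285:360]
r=lambda x:cv2.resize(x,(400,400),interpolation=cv2.INTER_CUBIC)
f=lambda x:cv2.convertScaleAbs(x,alpha=1.0,beta=15)
cv2.imwrite('pics/crop.png',f(cv2.hconcat([r(a),r(b)])))
E
```

```text
(no output)
```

View pics/crop.png

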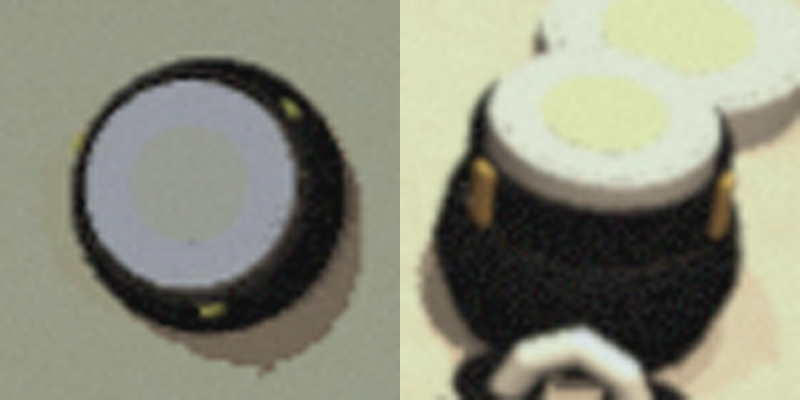

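```bash
python3 - <<'E'
from h import *
from scipy.optimize import least_squares
top=[(184,195.4),(220.75,188.9),(207.1,224.25)]; sc=[(300.6,204),(345.4,206.4)]
P=[atz('top',*t,.095) for t in top];print(np.round(P,3))
L=[(atz('top',203.2,202.2,z)) for z in(.11,.12)];print('puck',np.round(L,3))
c=np.mean(P,0);print('c',c)
th=[np.degrees(np.arctan2(*(p-c)[[1,0]])) for p in P];print(th)
for i in range(3):print(i,proj('scene',P[i]))
# fit
idx=sorted(range(3),key=lambda i:proj('scene',P[i])[1])[1:]
idx=sorted(idx,key=lambda i:proj('scene',P[i])[0])
def pts(q,zo):return [np.array([q[0]+q[4]*np.cos(q[2]+np.radians(s)),q[1]+q[4]*np.sin(q[2]+np.radians(s)),q[3]+zo]) for s in off]
off=[0]+[np.round((th[i]-th[0])/120)*120 for i in(1,2)];print(off,idx)
def f(q):
    A=pts(q,q[5]);B=pts(q,0);r=[]
    for i in range(3): r+=list(np.subtract(proj('top',A[i]),top[i]))
    for k,i in enumerate(idx): r+=list(np.subtract(proj('scene',B[i]),sc[k]))
    return r+[(q[4]-.064)/.001,(q[5]-.005)/.005]
s=least_squares(f,[c[0],c[1],np.radians(th[0]),.095,.064,.005]);print(np.round(s.x,4),np.degrees(s.x[2]),np.round(s.fun,2))
o1,d1=ray('top',203.2,202.2);o2,d2=ray('scene',285+205/5.333,168+118/5.333)
A=np.stack([d1,-d2],1);t=np.linalg.lstsq(A,o2-o1,rcond=None)[0];print('face',o1+d1*t[0],o2+d2*t[1])
E
```

```text
[[0.516 0.324 0.095]
 [0.537 0.214 0.095]
 [0.431 0.253 0.095]]
puck [[0.495 0.264 0.11 ]
 [0.495 0.263 0.12 ]]
c [0.49453328 0.26399994 0.095     ]
[np.float64(70.02825915653794), np.float64(-49.782709832714424), np.float64(-170.63085248267217)]
0 (np.float64(345.2978479078583), np.float64(204.5917083820293))
1 (np.float64(300.0332770963406), np.float64(202.72866815909273))
2 (np.float64(320.26665496608695), np.float64(181.1885005127674))
[0, np.float64(-120.0), np.float64(-240.0)] [1, 0]
[0.4945 0.2646 1.22   0.09   0.0642 0.0047] 69.89895941574207 [-0.16 -0.03 -0.35  0.31 -0.01 -0.25 -0.24  0.15 -0.19 -0.17  0.18 -0.06]
face [0.49504356 0.26390186 0.11320984] [0.49481736 0.26607728 0.11347875]
```

The crop shows the white disc with its cream centre, tilted and proud in the pot, with straps at about 70°, -50° and -170°. Its diameter is smaller than the loose discs, so it is the right one. The pot axis is at (0.4945, 0.264). I'll move with the fingers shut.

Emit:
jog_arm(
  targets=[
    [0.03,-0.027,0],
    [0.06,-0.054,0],
    [0.09,-0.081,0],
    [0.12,-0.108,0],
    [0.15,-0.135,0],
  ],
  fingers=0,
)

```text
$.targets[0]: bad value
```

Emit:
jog_arm(
  targets=[
    [0.03,-0.027,0],
    [0.06,-0.054,0],
    [0.09,-0.081,0],
    [0.12,-0.108,0],
    [0.15,-0.135,0],
  ],
)

```text
$.targets[0]: bad value
```

Each row needs four numbers.

Emit:
jog_arm(
  targets=[
    [0.03,-0.027,0,0],
    [0.06,-0.054,0,0],
    [0.09,-0.081,0,0],
    [0.12,-0.108,0,0],
    [0.15,-0.135,0,0],
  ],
  fingers=0,
)

```text
time: 0.52
tool_pos: [0.2812, -0.4268, 0.2306]
tool_rot: [-0.0, 0.99, 0.141, -0.0]
contact_force: [0.6, -0.4, -0.1]
gripper_width: 0.299
```

Emit:
jog_arm(
  targets=[
    [0.03,-0.027,0,0],
    [0.06,-0.054,0,0],
    [0.09,-0.081,0,0],
    [0.12,-0.108,0,0],
    [0.15,-0.135,0,0],
  ],
)

```text
time: 0.93
tool_pos: [0.3875, -0.2552, 0.2309]
tool_rot: [-0.0, 0.99, 0.141, -0.0]
contact_force: [0.9, -0.4, 0.3]
gripper_width: -0.001
```

Emit:
jog_arm(
  targets=[
    [0.018,-0.0333,0,0],
    [0.036,-0.0666,0,0],
    [0.054,-0.1,0,0],
    [0.072,-0.1333,0,0],
    [0.09,-0.1667,0,0],
  ],
)

```text
time: 1.35
tool_pos: [0.4268, -0.0701, 0.231]
tool_rot: [-0.0, 0.99, 0.141, -0.0]
contact_force: [1.1, -1.0, 0.4]
gripper_width: 0.001
```

Emit:
jog_arm(
  targets=[
    [0.018,-0.0333,0,0],
    [0.036,-0.0666,0,0],
    [0.054,-0.1,0,0],
    [0.072,-0.1333,0,0],
    [0.09,-0.1667,0,0],
  ],
)

```text
time: 1.77
tool_pos: [0.4666, 0.1152, 0.231]
tool_rot: [0.0, 0.99, 0.141, -0.0]
contact_force: [1.0, -0.9, -0.0]
gripper_width: -0.004
```

Emit:
jog_arm(
  targets=[
    [0.0182,-0.0332,0,0],
    [0.0363,-0.0664,0.01,0],
    [0.0545,-0.1,0.03,0],
    [0.0726,-0.1328,0.05,0],
    [0.0908,-0.166,0.07,0],
  ],
)

```text
time: 2.18
tool_pos: [0.507, 0.297, 0.1619]
tool_rot: [0.0, 0.99, 0.141, 0.0]
contact_force: [-0.0, 0.2, -0.1]
gripper_width: -0.001
```

Emit:
jog_arm(
  targets=[
    [0,0,0.005,0],
    [0,0,0.012,0],
    [0,0,0.012,0],
  ],
)

```text
time: 2.43
tool_pos: [0.506, 0.2943, 0.1487]
tool_rot: [0.001, 0.99, 0.141, -0.002]
contact_force: [-0.1, -0.3, -0.7]
gripper_width: -0.003
```

```bash
python3 - <<'E'
from h import *
s=manip.state();print(s['tool_pos'],s['contact_force'])
save('scene','s1.png',(275,130,375,240),5)
save('top','t1.png',(160,150,260,250),5)
a=cv2.imread('pics/s1.png');b=cv2.imread('pics/t1.png')
cv2.imwrite('pics/c1.png',cv2.hconcat([cv2.resize(a,(400,440)),cv2.resize(b,(400,440))]))
E
```

```text
[0.50598829 0.2943151  0.14868548] [-0.10045436 -0.31105218 -0.65611301]
```

View pics/c1.png

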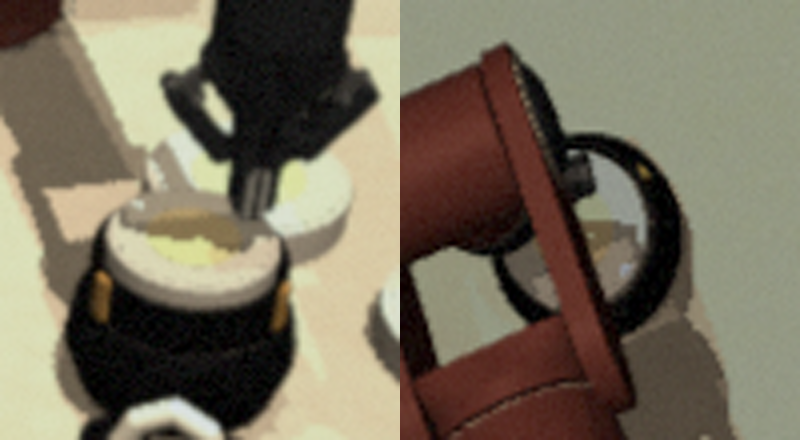

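The fingers are shut above the puck, near the first clip.

Emit:
jog_arm(
  targets=[
    [0.003,-0.005,0.008,0],
    [0.003,-0.005,0.016,0],
    [0.003,-0.005,0.022,0],
    [0.003,-0.005,0.023,0],
    [0.003,-0.005,0.024,0],
  ],
)

```text
time: 2.95
tool_pos: [0.5083, 0.3002, 0.1261]
tool_rot: [0.0, 0.99, 0.141, -0.001]
contact_force: [-0.4, 0.3, 0.3]
gripper_width: 0.003
```

Emit:
jog_arm(
  targets=[
    [0,0,0.001,0],
    [0,0,0.002,0],
    [0,0,0.003,0],
  ],
)

```text
time: 3.2
tool_pos: [0.5089, 0.3007, 0.1242]
tool_rot: [-0.0, 0.99, 0.141, 0.0]
contact_force: [0.3, -0.5, -0.7]
gripper_width: -0.002
```

Emit:
jog_arm(
  targets=[
    [0,0,0.001,0],
    [0,0,0.002,0],
    [0,0,0.003,0],
    [0,0,0.004,0],
  ],
)

```text
time: 3.53
tool_pos: [0.5087, 0.3007, 0.1199]
tool_rot: [-0.0, 0.99, 0.141, 0.0]
contact_force: [-0.6, 0.1, -0.4]
gripper_width: -0.002
```

Emit:
jog_arm(
  targets=[
    [0,0,0.001,0],
    [0,0,0.002,0],
    [0,0,0.003,0],
  ],
)

```text
time: 3.78
tool_pos: [0.509, 0.3009, 0.1185]
tool_rot: [-0.0, 0.99, 0.141, 0.0]
contact_force: [-3.8, -0.6, 9.4]
gripper_width: 0.001
```

Emit:
jog_arm(
  targets=[
    [0,0,0.001,0],
    [0,0,0.001,0],
  ],
)

```text
time: 3.95
tool_pos: [0.5091, 0.3012, 0.1178]
tool_rot: [-0.0, 0.99, 0.141, 0.0]
contact_force: [-3.5, -0.5, 8.7]
gripper_width: -0.002
```

Emit:
jog_arm(
  targets=[
    [0,0,0.001,0],
    [0,0,0.001,0],
  ],
)

```text
time: 4.12
tool_pos: [0.5092, 0.3014, 0.1171]
tool_rot: [-0.001, 0.99, 0.141, 0.001]
contact_force: [-2.0, 0.7, 8.8]
gripper_width: -0.0
```

Sliding at about 9–10 N. Continuing.

Emit:
jog_arm(
  targets=[
    [0,0,0.001,0],
    [0,0,0.002,0],
    [0,0,0.002,0],
  ],
)

```text
time: 4.37
tool_pos: [0.5094, 0.3019, 0.1155]
tool_rot: [-0.001, 0.99, 0.141, 0.001]
contact_force: [-3.4, 1.4, 8.4]
gripper_width: -0.002
```

Emit:
jog_arm(
  targets=[
    [0,0,0.001,0],
    [0,0,0.002,0],
    [0,0,0.002,0],
  ],
)

```text
time: 4.62
tool_pos: [0.5097, 0.3024, 0.1139]
tool_rot: [-0.002, 0.99, 0.141, 0.002]
contact_force: [-2.9, 2.9, 9.8]
gripper_width: -0.001
```

Emit:
jog_arm(
  targets=[
    [0,0,0.001,0],
    [0,0,0.002,0],
    [0,0,0.002,0],
  ],
)

```text
time: 4.87
tool_pos: [0.5099, 0.3029, 0.1123]
tool_rot: [-0.002, 0.99, 0.141, 0.002]
contact_force: [-2.8, 4.1, 9.5]
gripper_width: 0.0
```

Emit:
jog_arm(
  targets=[
    [0,0,0.001,0],
    [0,0,0.002,0],
    [0,0,0.002,0],
  ],
)

```text
time: 5.12
tool_pos: [0.5102, 0.303, 0.1111]
tool_rot: [-0.002, 0.99, 0.141, 0.002]
contact_force: [-4.4, 3.2, 13.2]
gripper_width: -0.002
```

Emit:
jog_arm(
  targets=[
    [0,0,0.001,0],
    [0,0,0.001,0],
  ],
)

```text
time: 5.28
tool_pos: [0.5103, 0.3031, 0.1107]
tool_rot: [-0.002, 0.99, 0.141, 0.002]
contact_force: [-5.3, 3.1, 15.8]
gripper_width: 0.003
```

Emit:
jog_arm(
  targets=[
    [0,0,0.001,0],
    [0,0,0.001,0],
  ],
)

```text
time: 5.45
tool_pos: [0.5104, 0.3032, 0.1103]
tool_rot: [-0.002, 0.99, 0.141, 0.002]
contact_force: [-6.4, 2.3, 17.1]
gripper_width: 0.001
```

Emit:
jog_arm(
  targets=[
    [0,0,0.001,0],
    [0,0,0.001,0],
  ],
)

```text
time: 5.62
tool_pos: [0.5105, 0.3032, 0.1096]
tool_rot: [-0.002, 0.99, 0.141, 0.003]
contact_force: [-6.7, 2.3, 18.7]
gripper_width: 0.001
```

Emit:
jog_arm(
  targets=[
    [0,0,0.001,0],
    [0,0,0.001,0],
  ],
)

```text
time: 5.78
tool_pos: [0.5107, 0.3032, 0.1088]
tool_rot: [-0.002, 0.99, 0.141, 0.003]
contact_force: [-5.5, 2.8, 17.8]
gripper_width: -0.001
```

Emit:
jog_arm(
  targets=[
    [0,0,0.001,0],
    [0,0,0.001,0],
  ],
)

```text
time: 5.95
tool_pos: [0.5108, 0.3033, 0.1083]
tool_rot: [-0.002, 0.99, 0.141, 0.003]
contact_force: [-7.1, 1.9, 21.6]
gripper_width: 0.002
```

Emit:
jog_arm(
  targets=[
    [0,0,0.001,0],
    [0,0,0.001,0],
  ],
)

```text
time: 6.12
tool_pos: [0.5109, 0.3033, 0.108]
tool_rot: [-0.002, 0.99, 0.141, 0.003]
contact_force: [-9.3, 1.1, 25.4]
gripper_width: 0.001
```

Clip a is stiff at 25 N. Lifting and moving over clip b.

Emit:
jog_arm(
  targets=[
    [0,0,-0.02,0],
    [0,0,-0.04,0],
    [-0.0044,0.033,-0.04,0],
    [-0.0088,0.066,-0.04,0],
    [-0.0088,0.066,-0.036,0],
  ],
)

```text
time: 6.53
tool_pos: [0.5202, 0.2314, 0.1383]
tool_rot: [0.001, 0.99, 0.139, 0.001]
contact_force: [0.1, 0.3, -0.2]
gripper_width: -0.001
```

Emit:
jog_arm(
  targets=[
    [0,0,0.004,0],
    [0,0,0.007,0],
    [0,0,0.008,0],
    [0,0,0.009,0],
  ],
)

```text
time: 6.87
tool_pos: [0.5181, 0.2355, 0.1272]
tool_rot: [-0.0, 0.99, 0.142, -0.001]
contact_force: [-0.3, 0.8, 0.1]
gripper_width: -0.002
```

Emit:
jog_arm(
  targets=[
    [0,0,0.001,0],
    [0,0,0.002,0],
    [0,0,0.003,0],
    [0,0,0.004,0],
  ],
)

```text
time: 7.2
tool_pos: [0.5187, 0.2351, 0.1239]
tool_rot: [-0.0, 0.99, 0.141, 0.0]
contact_force: [0.9, 0.2, 0.4]
gripper_width: -0.002
```

Emit:
jog_arm(
  targets=[
    [0,0,0.001,0],
    [0,0,0.002,0],
    [0,0,0.003,0],
  ],
)

```text
time: 7.45
tool_pos: [0.5188, 0.2348, 0.1211]
tool_rot: [0.0, 0.99, 0.141, 0.0]
contact_force: [-1.3, -0.0, 3.6]
gripper_width: -0.002
```

Emit:
jog_arm(
  targets=[
    [0,0,0.001,0],
    [0,0,0.002,0],
  ],
)

```text
time: 7.62
tool_pos: [0.519, 0.2347, 0.1205]
tool_rot: [0.0, 0.99, 0.141, 0.0]
contact_force: [-3.8, -2.3, 10.0]
gripper_width: 0.003
```

Emit:
jog_arm(
  targets=[
    [0,0,0.001,0],
    [0,0,0.002,0],
    [0,0,0.002,0],
  ],
)

```text
time: 7.87
tool_pos: [0.5194, 0.2344, 0.1193]
tool_rot: [0.001, 0.99, 0.141, 0.001]
contact_force: [-3.1, -2.9, 10.0]
gripper_width: -0.002
```

Emit:
jog_arm(
  targets=[
    [0,0,0.001,0],
    [0,0,0.002,0],
    [0,0,0.002,0],
  ],
)

```text
time: 8.12
tool_pos: [0.5199, 0.2341, 0.1177]
tool_rot: [0.001, 0.99, 0.141, 0.001]
contact_force: [-2.1, -4.6, 10.0]
gripper_width: -0.001
```

Emit:
jog_arm(
  targets=[
    [0,0,0.001,0],
    [0,0,0.002,0],
    [0,0,0.002,0],
  ],
)

```text
time: 8.37
tool_pos: [0.5204, 0.2338, 0.116]
tool_rot: [0.001, 0.99, 0.141, 0.002]
contact_force: [-2.5, -4.9, 11.0]
gripper_width: -0.005
```

Emit:
jog_arm(
  targets=[
    [0,0,0.001,0],
    [0,0,0.002,0],
    [0,0,0.002,0],
  ],
)

```text
time: 8.62
tool_pos: [0.5207, 0.2336, 0.1144]
tool_rot: [0.002, 0.99, 0.141, 0.002]
contact_force: [-1.8, -6.2, 12.2]
gripper_width: 0.0
```

Emit:
jog_arm(
  targets=[
    [0,0,0.001,0],
    [0,0,0.002,0],
    [0,0,0.002,0],
  ],
)

```text
time: 8.87
tool_pos: [0.5211, 0.2335, 0.1129]
tool_rot: [0.002, 0.99, 0.141, 0.002]
contact_force: [-2.6, -7.4, 14.9]
gripper_width: 0.001
```

Emit:
jog_arm(
  targets=[
    [0,0,0.001,0],
    [0,0,0.001,0],
  ],
)

```text
time: 9.03
tool_pos: [0.5212, 0.2334, 0.1123]
tool_rot: [0.002, 0.99, 0.141, 0.002]
contact_force: [-2.6, -8.6, 16.2]
gripper_width: -0.0
```

Emit:
jog_arm(
  targets=[
    [0,0,0.001,0],
    [0,0,0.001,0],
  ],
)

```text
time: 9.2
tool_pos: [0.5214, 0.2333, 0.1116]
tool_rot: [0.002, 0.99, 0.141, 0.003]
contact_force: [-2.9, -9.1, 16.7]
gripper_width: -0.002
```

Emit:
jog_arm(
  targets=[
    [0,0,0.001,0],
    [0,0,0.001,0],
  ],
)

```text
time: 9.37
tool_pos: [0.5215, 0.2332, 0.1109]
tool_rot: [0.002, 0.99, 0.141, 0.003]
contact_force: [-3.3, -9.4, 18.7]
gripper_width: -0.001
```

Emit:
jog_arm(
  targets=[
    [0,0,0.001,0],
    [0,0,0.001,0],
  ],
)

```text
time: 9.53
tool_pos: [0.5216, 0.2331, 0.1103]
tool_rot: [0.002, 0.99, 0.141, 0.003]
contact_force: [-4.7, -9.7, 18.6]
gripper_width: 0.002
```

Emit:
jog_arm(
  targets=[
    [0,0,0.001,0],
    [0,0,0.001,0],
  ],
)

```text
time: 9.7
tool_pos: [0.5217, 0.233, 0.1097]
tool_rot: [0.003, 0.99, 0.141, 0.003]
contact_force: [-4.8, -11.4, 21.9]
gripper_width: -0.001
```

Emit:
jog_arm(
  targets=[
    [0,0,0.001,0],
    [0,0,0.001,0],
  ],
)

```text
time: 9.87
tool_pos: [0.5219, 0.2329, 0.1091]
tool_rot: [0.003, 0.99, 0.141, 0.003]
contact_force: [-5.0, -10.8, 23.2]
gripper_width: 0.002
```

Emit:
jog_arm(
  targets=[
    [0,0,-0.02,0],
    [0,0,-0.045,0],
    [-0.026,-0.02,-0.045,0],
    [-0.053,-0.039,-0.045,0],
    [-0.053,-0.039,-0.04,0],
  ],
)

```text
time: 10.28
tool_pos: [0.4538, 0.2589, 0.1436]
tool_rot: [-0.001, 0.99, 0.142, -0.0]
contact_force: [0.2, -0.2, -1.0]
gripper_width: 0.003
```

Emit:
jog_arm(
  targets=[
    [0,0,0.003,0],
    [0,0,0.006,0],
    [0,0,0.008,0],
    [0,0,0.009,0],
  ],
)

```text
time: 10.62
tool_pos: [0.4573, 0.257, 0.1333]
tool_rot: [0.0, 0.99, 0.141, -0.0]
contact_force: [-0.7, 0.3, 1.2]
gripper_width: -0.001
```

Emit:
jog_arm(
  targets=[
    [0,0,0.001,0],
    [0,0,0.002,0],
    [0,0,0.003,0],
  ],
)

```text
time: 10.87
tool_pos: [0.4573, 0.2573, 0.1308]
tool_rot: [-0.0, 0.99, 0.141, 0.0]
contact_force: [0.9, 0.6, -0.1]
gripper_width: -0.001
```

Emit:
jog_arm(
  targets=[
    [0,0,0.001,0],
    [0,0,0.002,0],
    [0,0,0.003,0],
    [0,0,0.004,0],
  ],
)

```text
time: 11.2
tool_pos: [0.4569, 0.2575, 0.1269]
tool_rot: [-0.0, 0.99, 0.141, 0.0]
contact_force: [-0.1, -0.5, 0.0]
gripper_width: -0.004
```

Emit:
jog_arm(
  targets=[
    [0,0,0.001,0],
    [0,0,0.002,0],
    [0,0,0.003,0],
  ],
)

```text
time: 11.45
tool_pos: [0.4568, 0.2575, 0.1238]
tool_rot: [-0.0, 0.99, 0.141, 0.0]
contact_force: [0.6, -0.0, 1.2]
gripper_width: 0.002
```

Emit:
jog_arm(
  targets=[
    [0,0,0.001,0],
    [0,0,0.002,0],
    [0,0,0.003,0],
  ],
)

```text
time: 11.7
tool_pos: [0.4569, 0.2577, 0.1215]
tool_rot: [-0.0, 0.99, 0.141, -0.0]
contact_force: [-3.7, -0.3, 7.4]
gripper_width: -0.001
```

Emit:
jog_arm(
  targets=[
    [0,0,0.001,0],
    [0,0,0.002,0],
    [0,0,0.003,0],
  ],
)

```text
time: 11.95
tool_pos: [0.4568, 0.258, 0.1198]
tool_rot: [-0.0, 0.99, 0.141, -0.0]
contact_force: [-5.5, -0.1, 10.5]
gripper_width: -0.004
```

Emit:
jog_arm(
  targets=[
    [0,0,0.001,0],
    [0,0,0.002,0],
    [0,0,0.002,0],
  ],
)

```text
time: 12.2
tool_pos: [0.4566, 0.258, 0.1176]
tool_rot: [-0.0, 0.99, 0.141, -0.0]
contact_force: [-6.6, -1.0, 9.5]
gripper_width: -0.002
```

Emit:
jog_arm(
  targets=[
    [0,0,0.001,0],
    [0,0,0.002,0],
    [0,0,0.002,0],
  ],
)

```text
time: 12.45
tool_pos: [0.4565, 0.258, 0.1156]
tool_rot: [-0.001, 0.99, 0.141, -0.001]
contact_force: [-7.0, 0.3, 9.6]
gripper_width: 0.004
```

Emit:
jog_arm(
  targets=[
    [0,0,0.001,0],
    [0,0,0.002,0],
    [0,0,0.002,0],
  ],
)

```text
time: 12.7
tool_pos: [0.4564, 0.258, 0.1135]
tool_rot: [-0.0, 0.99, 0.141, -0.001]
contact_force: [-6.6, -0.8, 9.1]
gripper_width: -0.001
```

Emit:
jog_arm(
  targets=[
    [0,0,0.001,0],
    [0,0,0.002,0],
    [0,0,0.002,0],
  ],
)

```text
time: 12.95
tool_pos: [0.4562, 0.258, 0.1114]
tool_rot: [-0.001, 0.99, 0.141, -0.001]
contact_force: [-4.9, 0.8, 8.8]
gripper_width: -0.001
```

Emit:
jog_arm(
  targets=[
    [0,0,0.001,0],
    [0,0,0.002,0],
    [0,0,0.002,0],
  ],
)

```text
time: 13.2
tool_pos: [0.456, 0.2581, 0.1095]
tool_rot: [-0.001, 0.99, 0.141, -0.001]
contact_force: [-8.4, -0.0, 10.5]
gripper_width: 0.001
```

Emit:
jog_arm(
  targets=[
    [0,0,0.001,0],
    [0,0,0.001,0],
  ],
)

```text
time: 13.37
tool_pos: [0.456, 0.2581, 0.1086]
tool_rot: [-0.001, 0.99, 0.141, -0.001]
contact_force: [-7.6, -1.2, 10.9]
gripper_width: -0.002
```

Emit:
jog_arm(
  targets=[
    [0,0,0.001,0],
    [0,0,0.001,0],
  ],
)

```text
time: 13.53
tool_pos: [0.456, 0.258, 0.1078]
tool_rot: [-0.0, 0.99, 0.141, -0.001]
contact_force: [-8.5, -0.6, 11.9]
gripper_width: -0.005
```

Emit:
jog_arm(
  targets=[
    [0,0,0.001,0],
    [0,0,0.002,0],
    [0,0,0.002,0],
  ],
)

```text
time: 13.78
tool_pos: [0.456, 0.2581, 0.107]
tool_rot: [-0.0, 0.99, 0.141, -0.002]
contact_force: [-12.1, -2.1, 19.1]
gripper_width: 0.002
```

Emit:
jog_arm(
  targets=[
    [0,0,0.001,0],
    [0,0,0.001,0],
  ],
)

```text
time: 13.95
tool_pos: [0.4559, 0.2581, 0.1066]
tool_rot: [-0.0, 0.99, 0.141, -0.002]
contact_force: [-14.8, -2.2, 21.6]
gripper_width: -0.0
```

Emit:
jog_arm(
  targets=[
    [0,0,0.001,0],
    [0,0,0.001,0],
  ],
)

```text
time: 14.12
tool_pos: [0.4558, 0.2581, 0.1062]
tool_rot: [-0.0, 0.99, 0.141, -0.002]
contact_force: [-15.1, -3.7, 25.0]
gripper_width: 0.001
```

Emit:
jog_arm(
  targets=[
    [0,0,0.001,0],
    [0,0,0.001,0],
  ],
)

```text
time: 14.28
tool_pos: [0.4558, 0.2581, 0.1059]
tool_rot: [-0.0, 0.99, 0.141, -0.002]
contact_force: [-19.2, -4.2, 27.9]
gripper_width: -0.001
```

Clip c is stiff now, but shear has taken the total to about 34 N, so I'm lifting at once. Next I'll recheck a.

Emit:
jog_arm(
  targets=[
    [0,0,-0.015,0],
    [0,0,-0.03,0],
    [0.03,-0.0135,-0.03,0],
    [0.06,-0.0265,-0.03,0],
    [0.06,-0.0265,-0.028,0],
  ],
)

```text
time: 14.7
tool_pos: [0.5107, 0.3021, 0.1297]
tool_rot: [-0.001, 0.99, 0.141, 0.002]
contact_force: [-0.4, -0.5, 0.1]
gripper_width: -0.003
```

Emit:
jog_arm(
  targets=[
    [0,0,0.006,0],
    [0,0,0.012,0],
    [0,0,0.015,0],
  ],
)

```text
time: 14.95
tool_pos: [0.5057, 0.2989, 0.112]
tool_rot: [0.0, 0.99, 0.141, -0.001]
contact_force: [-0.1, -0.1, -0.1]
gripper_width: -0.0
```

Emit:
jog_arm(
  targets=[
    [0,0,0.001,0],
    [0,0,0.002,0],
    [0,0,0.003,0],
  ],
)

```text
time: 15.2
tool_pos: [0.5068, 0.2994, 0.111]
tool_rot: [-0.0, 0.99, 0.141, 0.0]
contact_force: [-0.4, -0.2, 0.5]
gripper_width: 0.001
```

Emit:
jog_arm(
  targets=[
    [0,0,0.001,0],
    [0,0,0.002,0],
    [0,0,0.003,0],
  ],
)

```text
time: 15.45
tool_pos: [0.5072, 0.2997, 0.1081]
tool_rot: [-0.0, 0.99, 0.141, 0.0]
contact_force: [0.1, -0.3, 0.2]
gripper_width: 0.0
```

Emit:
jog_arm(
  targets=[
    [0,0,0.001,0],
    [0,0,0.001,0],
  ],
)

```text
time: 15.62
tool_pos: [0.5074, 0.2998, 0.1078]
tool_rot: [-0.0, 0.99, 0.141, 0.0]
contact_force: [-0.9, -0.4, 3.5]
gripper_width: -0.0
```

Emit:
jog_arm(
  targets=[
    [0,0,0.001,0],
    [0,0,0.001,0],
  ],
)

```text
time: 15.78
tool_pos: [0.5075, 0.2999, 0.1076]
tool_rot: [-0.0, 0.99, 0.141, 0.0]
contact_force: [-3.1, -1.2, 7.7]
gripper_width: 0.004
```

Emit:
jog_arm(
  targets=[
    [0,0,0.001,0],
    [0,0,0.001,0],
  ],
)

```text
time: 15.95
tool_pos: [0.5076, 0.3, 0.1073]
tool_rot: [-0.0, 0.99, 0.141, 0.0]
contact_force: [-4.7, -2.0, 10.8]
gripper_width: 0.004
```

Emit:
jog_arm(
  targets=[
    [0,0,0.001,0],
    [0,0,0.002,0],
    [0,0,0.002,0],
  ],
)

```text
time: 16.2
tool_pos: [0.5077, 0.3002, 0.1068]
tool_rot: [-0.0, 0.99, 0.141, 0.0]
contact_force: [-7.6, -3.1, 17.6]
gripper_width: 0.0
```

Emit:
jog_arm(
  targets=[
    [0,0,0.001,0],
    [0,0,0.001,0],
  ],
)

```text
time: 16.37
tool_pos: [0.5077, 0.3002, 0.1065]
tool_rot: [-0.0, 0.99, 0.141, 0.0]
contact_force: [-8.8, -3.3, 20.0]
gripper_width: 0.001
```

Clip a is firm (1.4 mm at 20 N). Rechecking b.

Emit:
jog_arm(
  targets=[
    [0,0,-0.01,0],
    [0,0,-0.025,0],
    [-0.0044,0.033,-0.025,0],
    [-0.0088,0.066,-0.025,0],
    [-0.0088,0.066,-0.02,0],
  ],
)

```text
time: 16.78
tool_pos: [0.5185, 0.2304, 0.123]
tool_rot: [0.001, 0.99, 0.139, 0.001]
contact_force: [-0.6, -0.5, -0.7]
gripper_width: 0.001
```

Emit:
jog_arm(
  targets=[
    [0,0,0.004,0],
    [0,0,0.007,0],
    [0,0,0.008,0],
    [0,0,0.009,0],
  ],
)

```text
time: 17.12
tool_pos: [0.5166, 0.2346, 0.1122]
tool_rot: [-0.0, 0.99, 0.142, -0.0]
contact_force: [-0.6, -0.1, -0.1]
gripper_width: -0.0
```

Emit:
jog_arm(
  targets=[
    [0,0,0.001,0],
    [0,0,0.002,0],
    [0,0,0.003,0],
    [0,0,0.003,0],
  ],
)

```text
time: 17.45
tool_pos: [0.5169, 0.2341, 0.1097]
tool_rot: [0.0, 0.99, 0.141, -0.0]
contact_force: [0.2, 0.1, -0.4]
gripper_width: -0.002
```

Emit:
jog_arm(
  targets=[
    [0,0,0.001,0],
    [0,0,0.002,0],
    [0,0,0.002,0],
  ],
)

```text
time: 17.7
tool_pos: [0.5173, 0.2339, 0.1084]
tool_rot: [-0.0, 0.99, 0.141, 0.0]
contact_force: [-1.2, 0.1, 2.2]
gripper_width: 0.003
```

Emit:
jog_arm(
  targets=[
    [0,0,0.001,0],
    [0,0,0.002,0],
    [0,0,0.002,0],
  ],
)

```text
time: 17.95
tool_pos: [0.5175, 0.2339, 0.1078]
tool_rot: [0.0, 0.99, 0.141, 0.0]
contact_force: [-5.2, -0.6, 8.9]
gripper_width: 0.003
```

Emit:
jog_arm(
  targets=[
    [0,0,0.001,0],
    [0,0,0.002,0],
    [0,0,0.002,0],
  ],
)

```text
time: 18.2
tool_pos: [0.5176, 0.2339, 0.1069]
tool_rot: [0.0, 0.99, 0.141, 0.0]
contact_force: [-6.0, -2.9, 14.2]
gripper_width: -0.002
```

Emit:
jog_arm(
  targets=[
    [0,0,0.001,0],
    [0,0,0.001,0],
  ],
)

```text
time: 18.37
tool_pos: [0.5178, 0.2339, 0.1066]
tool_rot: [0.0, 0.99, 0.141, 0.001]
contact_force: [-7.0, -4.4, 16.1]
gripper_width: 0.002
```

Emit:
jog_arm(
  targets=[
    [0,0,0.001,0],
    [0,0,0.001,0],
  ],
)

```text
time: 18.53
tool_pos: [0.518, 0.2338, 0.1063]
tool_rot: [0.0, 0.99, 0.141, 0.001]
contact_force: [-8.8, -3.9, 18.8]
gripper_width: -0.002
```

Emit:
jog_arm(
  targets=[
    [0,0,0.001,0],
    [0,0,0.001,0],
  ],
)

```text
time: 18.7
tool_pos: [0.5182, 0.2338, 0.1059]
tool_rot: [0.0, 0.99, 0.141, 0.001]
contact_force: [-9.3, -5.5, 23.4]
gripper_width: 0.004
```

Emit:
jog_arm(
  targets=[
    [0,0,-0.012,0],
    [0,0,-0.025,0],
    [-0.025,-0.02,-0.025,0],
    [-0.051,-0.04,-0.025,0],
    [-0.051,-0.04,-0.02,0],
  ],
)

```text
time: 19.12
tool_pos: [0.4537, 0.2595, 0.1214]
tool_rot: [-0.001, 0.99, 0.142, -0.0]
contact_force: [0.4, 0.3, -0.0]
gripper_width: 0.0
```

Emit:
jog_arm(
  targets=[
    [0,0,0.004,0],
    [0,0,0.007,0],
    [0,0,0.008,0],
    [0,0,0.009,0],
  ],
)

```text
time: 19.45
tool_pos: [0.4576, 0.2576, 0.1116]
tool_rot: [0.0, 0.99, 0.14, -0.0]
contact_force: [-0.2, 0.5, -0.4]
gripper_width: 0.0
```

Emit:
jog_arm(
  targets=[
    [0,0,0.001,0],
    [0,0,0.002,0],
    [0,0,0.003,0],
    [0,0,0.003,0],
  ],
)

```text
time: 19.78
tool_pos: [0.457, 0.2579, 0.1087]
tool_rot: [0.0, 0.99, 0.141, -0.0]
contact_force: [-0.9, 0.4, -0.2]
gripper_width: -0.002
```

Emit:
jog_arm(
  targets=[
    [0,0,0.001,0],
    [0,0,0.002,0],
    [0,0,0.002,0],
  ],
)

```text
time: 20.03
tool_pos: [0.4571, 0.2581, 0.1073]
tool_rot: [0.0, 0.99, 0.141, 0.0]
contact_force: [0.3, -0.6, 3.2]
gripper_width: -0.002
```

Emit:
jog_arm(
  targets=[
    [0,0,0.001,0],
    [0,0,0.002,0],
    [0,0,0.002,0],
  ],
)

```text
time: 20.28
tool_pos: [0.4571, 0.2581, 0.1066]
tool_rot: [0.0, 0.99, 0.141, -0.0]
contact_force: [-4.6, -2.2, 8.7]
gripper_width: 0.002
```

Emit:
jog_arm(
  targets=[
    [0,0,0.001,0],
    [0,0,0.002,0],
    [0,0,0.002,0],
  ],
)

```text
time: 20.53
tool_pos: [0.4571, 0.2581, 0.1062]
tool_rot: [0.0, 0.99, 0.141, -0.0]
contact_force: [-8.4, -4.2, 18.0]
gripper_width: 0.003
```

Emit:
jog_arm(
  targets=[
    [0,0,0.001,0],
    [0,0,0.001,0],
  ],
)

```text
time: 20.7
tool_pos: [0.4572, 0.2581, 0.1061]
tool_rot: [0.0, 0.99, 0.141, -0.0]
contact_force: [-11.9, -5.3, 22.7]
gripper_width: -0.004
```

All three points stop at z of about 0.106. Taking the hand off and looking.

Emit:
jog_arm(
  targets=[
    [0,0,-0.015,0],
    [0,0,-0.05,0],
    [0.0377,0.0044,-0.09,0],
    [0.0377,0.0044,-0.12,0],
    [0.0377,0.0044,-0.12,0],
  ],
)

```text
time: 21.12
tool_pos: [0.4997, 0.2659, 0.2315]
tool_rot: [-0.002, 0.99, 0.141, 0.008]
contact_force: [0.1, 1.1, 2.2]
gripper_width: 0.0
```

```bash
python3 - <<'E'
from h import *
s=manip.state();print(s['tool_pos'],s['contact_force'])
save('scene','s2.png',(285,160,365,240),7)
E
```

```text
[0.49970381 0.26592827 0.2314783 ] [0.1097748  1.07811193 2.20862472]
```

View pics/s2.png

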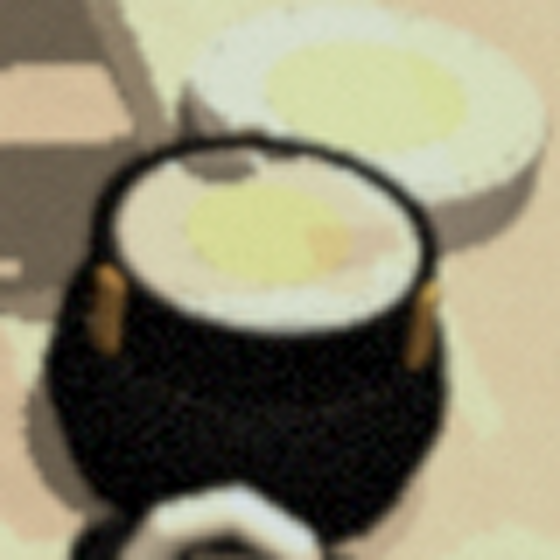

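The crop shows the puck sunk and level inside the rim all round. Now the confirming push at the centre.

Emit:
jog_arm(
  targets=[
    [0,0,0.035,0],
    [0,0,0.07,0],
    [0,0,0.095,0],
    [0,0,0.105,0],
    [0,0,0.107,0],
  ],
)

```text
time: 21.58
tool_pos: [0.4916, 0.2634, 0.1107]
tool_rot: [0.001, 0.99, 0.141, -0.004]
contact_force: [-0.3, 0.5, 0.0]
gripper_width: -0.001
```

Emit:
jog_arm(
  targets=[
    [0,0,0.001,0],
    [0,0,0.002,0],
    [0,0,0.003,0],
    [0,0,0.003,0],
  ],
)

```text
time: 21.92
tool_pos: [0.4954, 0.2647, 0.1137]
tool_rot: [-0.0, 0.99, 0.141, 0.001]
contact_force: [0.2, -0.6, 0.5]
gripper_width: 0.003
```

Emit:
jog_arm(
  targets=[
    [0,0,0.001,0],
    [0,0,0.002,0],
    [0,0,0.003,0],
    [0,0,0.003,0],
  ],
)

```text
time: 22.25
tool_pos: [0.4942, 0.2643, 0.1088]
tool_rot: [0.0, 0.99, 0.141, -0.0]
contact_force: [0.2, 0.7, -0.3]
gripper_width: 0.001
```

Emit:
jog_arm(
  targets=[
    [0,0,0.001,0],
    [0,0,0.002,0],
    [0,0,0.003,0],
    [0,0,0.003,0],
  ],
)

```text
time: 22.58
tool_pos: [0.4945, 0.2644, 0.107]
tool_rot: [0.0, 0.99, 0.141, -0.0]
contact_force: [-3.0, -0.8, 5.8]
gripper_width: 0.001
```

Emit:
jog_arm(
  targets=[
    [0,0,0.001,0],
    [0,0,0.002,0],
    [0,0,0.002,0],
  ],
)

```text
time: 22.83
tool_pos: [0.4946, 0.2644, 0.1066]
tool_rot: [0.0, 0.99, 0.141, -0.0]
contact_force: [-7.0, -2.3, 12.6]
gripper_width: 0.001
```

Emit:
jog_arm(
  targets=[
    [0,0,0.001,0],
    [0,0,0.0015,0],
    [0,0,0.0015,0],
    [0,0,0.0015,0],
    [0,0,0.0015,0],
  ],
)

```text
time: 23.25
tool_pos: [0.4947, 0.2644, 0.1064]
tool_rot: [0.0, 0.99, 0.141, -0.0]
contact_force: [-9.8, -5.1, 20.2]
gripper_width: 0.001
```

Emit:
jog_arm(
  targets=[
    [0,0,0,0],
    [0,0,0,0],
    [0,0,0,0],
    [0,0,0,0],
    [0,0,0,0],
  ],
)

```text
time: 23.67
tool_pos: [0.4946, 0.2644, 0.1064]
tool_rot: [0.0, 0.99, 0.141, -0.0]
contact_force: [-9.7, -4.9, 18.6]
gripper_width: -0.002
```

Emit:
jog_arm(
  targets=[
    [0,0,-0.01,0],
    [0,0,-0.04,0],
    [0,0,-0.08,0],
    [-0.03,0,-0.12,0],
    [-0.06,0,-0.13,0],
  ],
)

```text
time: 24.08
tool_pos: [0.4392, 0.2482, 0.2378]
tool_rot: [-0.001, 0.99, 0.141, 0.004]
contact_force: [-0.7, 0.2, 1.1]
gripper_width: -0.003
```

Emit:
jog_arm(
  targets=[
    [-0.03,0.02,0,0],
    [-0.03,0.04,0,0],
    [-0.03,0.08,0,0],
    [-0.03,0.1,0,0],
    [-0.03,0.1,0,0],
  ],
)

```text
time: 24.5
tool_pos: [0.4364, 0.1404, 0.2325]
tool_rot: [0.001, 0.99, 0.139, 0.0]
contact_force: [-0.8, 0.5, -0.1]
gripper_width: -0.0
```

```bash
python3 - <<'E'
from h import *
s=manip.state();print(s['tool_pos'],s['contact_force'],s['time'])
save('scene','s3.png'); save('scene','s3c.png',(285,160,365,240),7)
a=cv2.imread('pics/s3.png');b=cv2.imread('pics/s3c.png')
cv2.imwrite('pics/c3.png',cv2.hconcat([cv2.resize(a,(427,320)),cv2.resize(b,(320,320))]))
E
```

```text
[0.4364079  0.14041262 0.23248248] [-0.7731167   0.53927912 -0.08248212] 24.5
```

View pics/c3.png

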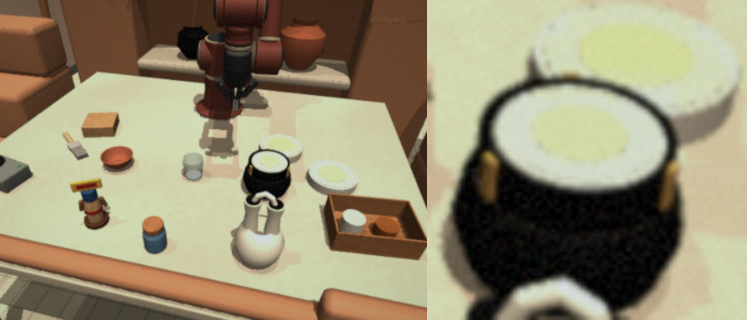

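The face is level inside the rim and everything else is standing. Under 20 N in the centre it sank only about 1.4 mm, stiffer than the 2–3 mm described. That could mean a clip is still sharing the load, so I'll press each clip again with less shear before handing in.

Emit:
jog_arm(
  targets=[
    [0.035,-0.0225,0,0],
    [0.07,-0.045,0,0],
    [0.105,-0.0674,0.02,0],
    [0.105,-0.0674,0.06,0],
    [0.105,-0.0674,0.095,0],
  ],
)

```text
time: 25.02
tool_pos: [0.5193, 0.2405, 0.1369]
tool_rot: [-0.001, 0.99, 0.143, 0.001]
contact_force: [-0.1, -1.7, -0.8]
gripper_width: -0.002
```

Emit:
jog_arm(
  targets=[
    [0,0,0.01,0],
    [0,0,0.015,0],
    [0,0,0.017,0],
    [0,0,0.017,0],
  ],
)

```text
time: 25.35
tool_pos: [0.5187, 0.2377, 0.1223]
tool_rot: [-0.0, 0.99, 0.141, 0.001]
contact_force: [0.9, -0.2, 0.8]
gripper_width: -0.0
```

Emit:
jog_arm(
  targets=[
    [0,0.002,0.005,0],
    [0,0.002,0.01,0],
    [0,0.002,0.012,0],
    [0,0.002,0.012,0],
  ],
)

```text
time: 25.68
tool_pos: [0.5184, 0.235, 0.1085]
tool_rot: [-0.0, 0.99, 0.141, 0.0]
contact_force: [0.1, 0.5, -0.9]
gripper_width: -0.003
```

Emit:
jog_arm(
  targets=[
    [-0.0002,0,0.001,0],
    [-0.0004,0,0.002,0],
    [-0.0004,0,0.002,0],
    [-0.0004,0,0.002,0],
  ],
)

```text
time: 26.02
tool_pos: [0.5184, 0.2352, 0.1072]
tool_rot: [0.0, 0.99, 0.141, 0.0]
contact_force: [-0.2, -1.3, 2.7]
gripper_width: -0.0
```

Emit:
jog_arm(
  targets=[
    [-0.0004,0,0.001,0],
    [-0.0008,0,0.002,0],
    [-0.0008,0,0.002,0],
    [-0.0008,0,0.002,0],
  ],
)

```text
time: 26.35
tool_pos: [0.5185, 0.2351, 0.1066]
tool_rot: [-0.0, 0.99, 0.141, 0.001]
contact_force: [-1.5, -1.0, 8.5]
gripper_width: -0.002
```

Emit:
jog_arm(
  targets=[
    [-0.0004,0,0.001,0],
    [-0.0008,0,0.002,0],
    [-0.0008,0,0.002,0],
    [-0.0008,0,0.002,0],
  ],
)

```text
time: 26.68
tool_pos: [0.5187, 0.2351, 0.1062]
tool_rot: [-0.0, 0.99, 0.141, 0.003]
contact_force: [-2.9, -3.1, 14.5]
gripper_width: -0.001
```

Emit:
jog_arm(
  targets=[
    [-0.0004,0,0.001,0],
    [-0.0008,0,0.002,0],
    [-0.0008,0,0.002,0],
    [-0.0008,0,0.002,0],
  ],
)

```text
time: 27.02
tool_pos: [0.5188, 0.235, 0.106]
tool_rot: [-0.0, 0.99, 0.141, 0.003]
contact_force: [-4.4, -2.4, 21.0]
gripper_width: -0.0
```

Emit:
jog_arm(
  targets=[
    [-0.0004,0,0.001,0],
    [-0.0004,0,0.001,0],
  ],
)

```text
time: 27.18
tool_pos: [0.5188, 0.235, 0.1059]
tool_rot: [-0.0, 0.99, 0.141, 0.004]
contact_force: [-5.2, -3.3, 24.0]
gripper_width: 0.005
```

Emit:
jog_arm(
  targets=[
    [-0.0004,0,0.001,0],
    [-0.0004,0,0.001,0],
  ],
)

```text
time: 27.35
tool_pos: [0.5188, 0.235, 0.1056]
tool_rot: [-0.0, 0.99, 0.141, 0.004]
contact_force: [-6.2, -4.8, 26.8]
gripper_width: -0.003
```

b is firm, with no give at 27 N. Now a.

Emit:
jog_arm(
  targets=[
    [0,0,-0.012,0],
    [0,0,-0.026,0],
    [0.006,-0.033,-0.026,0],
    [0.012,-0.0655,-0.026,0],
    [0.012,-0.0655,-0.022,0],
  ],
)

```text
time: 27.77
tool_pos: [0.508, 0.3047, 0.1215]
tool_rot: [-0.002, 0.99, 0.143, 0.001]
contact_force: [-0.6, -0.9, -0.0]
gripper_width: 0.003
```

Emit:
jog_arm(
  targets=[
    [0,0,0.004,0],
    [0,0,0.008,0],
    [0,0,0.009,0],
    [0,0,0.01,0],
    [0,0,0.01,0],
  ],
)

```text
time: 28.18
tool_pos: [0.5081, 0.2996, 0.1098]
tool_rot: [0.0, 0.99, 0.14, -0.001]
contact_force: [-0.4, -0.0, 0.0]
gripper_width: 0.002
```

Emit:
jog_arm(
  targets=[
    [0,0,0.001,0],
    [0,0,0.002,0],
    [0,0,0.002,0],
    [0,0,0.002,0],
  ],
)

```text
time: 28.52
tool_pos: [0.5083, 0.3004, 0.1085]
tool_rot: [-0.0, 0.99, 0.141, 0.0]
contact_force: [0.0, 0.8, -0.0]
gripper_width: -0.002
```

Emit:
jog_arm(
  targets=[
    [-0.0004,0,0.001,0],
    [-0.0008,0,0.002,0],
    [-0.0008,0,0.002,0],
    [-0.0008,0,0.002,0],
  ],
)

```text
time: 28.85
tool_pos: [0.508, 0.3005, 0.1072]
tool_rot: [-0.0, 0.99, 0.141, 0.001]
contact_force: [1.0, 1.0, 2.6]
gripper_width: -0.002
```

Emit:
jog_arm(
  targets=[
    [-0.0004,0,0.001,0],
    [-0.0008,0,0.002,0],
    [-0.0008,0,0.002,0],
    [-0.0008,0,0.002,0],
  ],
)

```text
time: 29.18
tool_pos: [0.508, 0.3005, 0.1067]
tool_rot: [-0.0, 0.99, 0.141, 0.002]
contact_force: [-0.8, -0.7, 8.8]
gripper_width: 0.001
```

Emit:
jog_arm(
  targets=[
    [-0.0004,0,0.001,0],
    [-0.0012,0,0.003,0],
    [-0.0012,0,0.003,0],
    [-0.0012,0,0.003,0],
  ],
)

```text
time: 29.52
tool_pos: [0.5081, 0.3007, 0.1061]
tool_rot: [-0.001, 0.99, 0.141, 0.003]
contact_force: [-2.5, -2.2, 16.1]
gripper_width: 0.003
```

Emit:
jog_arm(
  targets=[
    [-0.0004,0,0.001,0],
    [-0.0008,0,0.002,0],
    [-0.0008,0,0.002,0],
  ],
)

```text
time: 29.77
tool_pos: [0.5082, 0.3008, 0.1057]
tool_rot: [-0.001, 0.99, 0.141, 0.004]
contact_force: [-3.0, -2.7, 20.6]
gripper_width: -0.0
```

All three unloaded heights agree at 0.1074–0.1075, so it is level. Hand off, then a final centre push.

Emit:
jog_arm(
  targets=[
    [0,0,-0.012,0],
    [0,0,-0.03,0],
    [-0.02,0.031,-0.03,0],
    [-0.02,0.031,-0.03,0],
    [-0.02,0.031,-0.026,0],
  ],
)

```text
time: 30.18
tool_pos: [0.4937, 0.2634, 0.1253]
tool_rot: [-0.0, 0.99, 0.14, -0.0]
contact_force: [0.0, 0.4, 0.9]
gripper_width: -0.004
```

Emit:
jog_arm(
  targets=[
    [0,0,0.005,0],
    [0,0,0.01,0],
    [0,0,0.013,0],
    [0,0,0.015,0],
    [0,0,0.015,0],
  ],
)

```text
time: 30.6
tool_pos: [0.4936, 0.2643, 0.1092]
tool_rot: [0.0, 0.99, 0.141, -0.001]
contact_force: [0.7, 0.5, 0.3]
gripper_width: -0.002
```

Emit:
jog_arm(
  targets=[
    [0,0,0.001,0],
    [0,0,0.002,0],
    [-0.0004,0,0.003,0],
    [-0.0008,0,0.004,0],
    [-0.0008,0,0.004,0],
  ],
)

```text
time: 31.02
tool_pos: [0.4941, 0.2642, 0.1073]
tool_rot: [-0.0, 0.99, 0.141, 0.001]
contact_force: [-0.8, -0.4, 2.2]
gripper_width: -0.001
```

Emit:
jog_arm(
  targets=[
    [-0.0004,0,0.001,0],
    [-0.0008,0,0.002,0],
    [-0.0008,0,0.002,0],
  ],
)

```text
time: 31.27
tool_pos: [0.494, 0.2642, 0.1066]
tool_rot: [-0.0, 0.99, 0.141, 0.002]
contact_force: [-0.7, -0.0, 7.8]
gripper_width: 0.002
```

Emit:
jog_arm(
  targets=[
    [-0.0004,0,0.001,0],
    [-0.0008,0,0.002,0],
    [-0.0012,0,0.003,0],
    [-0.0012,0,0.003,0],
    [-0.0012,0,0.003,0],
  ],
)

```text
time: 31.68
tool_pos: [0.4941, 0.2643, 0.1061]
tool_rot: [-0.001, 0.99, 0.141, 0.003]
contact_force: [-2.8, -1.6, 17.0]
gripper_width: -0.002
```

Emit:
jog_arm(
  targets=[
    [0,0,0,0],
    [0,0,0,0],
    [0,0,0,0],
    [0,0,0,0],
    [0,0,0,0],
  ],
)

```text
time: 32.1
tool_pos: [0.4941, 0.2643, 0.1061]
tool_rot: [-0.001, 0.99, 0.141, 0.003]
contact_force: [-3.0, -2.4, 15.8]
gripper_width: -0.001
```

Emit:
jog_arm(
  targets=[
    [0,0,-0.01,0],
    [0,0,-0.04,0],
    [0,0,-0.08,0],
    [0,0,-0.12,0],
    [-0.03,0,-0.13,0],
  ],
)

```text
time: 32.52
tool_pos: [0.4675, 0.2563, 0.2392]
tool_rot: [-0.001, 0.99, 0.14, 0.006]
contact_force: [0.2, 0.6, 1.4]
gripper_width: -0.002
```

Emit:
jog_arm(
  targets=[
    [-0.03,0.02,0,0],
    [-0.03,0.05,0,0],
    [-0.03,0.08,0,0],
    [-0.03,0.08,0,0],
    [-0.03,0.08,0,0],
  ],
)

```text
time: 32.93
tool_pos: [0.456, 0.1688, 0.231]
tool_rot: [-0.0, 0.99, 0.14, -0.0]
contact_force: [0.3, 0.3, 0.5]
gripper_width: 0.002
```

```bash
python3 - <<'E'
from h import *
s=manip.state();print(s['tool_pos'],s['contact_force'],s['time'])
save('scene','s4.png',(285,160,365,240),6)
E
```

```text
[0.45597535 0.16879195 0.2310349 ] [0.29400139 0.27675153 0.50772702] 32.9333
```

View pics/s4.png

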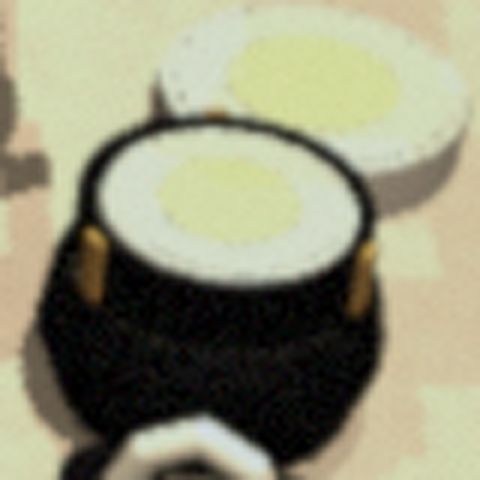

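```bash
python3 -c "
from plant import manip
print(manip.job_done())"
```

```text
the job is handed in; nothing more can be done
None
```

I pressed the puck down above each of the three clips until it stopped giving, rechecked and re-pressed them, then took the hand off. I confirmed it with a centred push of about 16 N, held for about half a second. I then withdrew the arm and handed the job in at about 33 s.

- **Level:** unloaded face heights at the three clips agree at 0.1074–0.1075 m. Clip c was probed before the last presses on a and b. The last picture shows the face level inside the rim.
- **Other objects:** in the last full view the votive, bowl, vase, figure and jar were standing in place; I took no measurements of them.
- **Peak force:** one press on clip c reached about 34 N in total, because side load added to the push. That is close to the 35 N limit, and I lifted off at once and corrected for the side load in the later presses.
- **A check that disagreed:** my first centre push sank the light only about 1.4 mm at 20 N, less than the 2–3 mm described. I re-pressed clips a and b because of this. The last push sank about 1.5 mm at 16 N, roughly 2 mm scaled to 20 N, which fits the seat.
- **Not measured:** I could not measure contact with the hidden seat directly.

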